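# Seat a proud cuvette under the photometer's push-latch cover

## Task

One of the three cuvettes under the photometer's latched cover has not been pushed home. With your fingertips, press the front edge of the cover and let go so that it pops open, push the cuvette that stands proud gently straight down until it is fully home like the other two, then swing the cover down and press it until it latches shut again. Lift nothing out, and leave everything else on the bench where it stands.

Things in the scene. Friction and masses are not known exactly. Their poses are not given: they have to be found in the camera images.
- photometer: White bench photometer, fixed. Origin on the bench below the middle of its cover; x points from the cover's free front edge back to its hinge, y left, z up. Housing x -120 to +200, y -240 to +125 mm, top flat 120 mm high (lower at the sloping keypad, front right). Under the cover is a recess, x -62 to +58, y -82 to +82 mm, its metal floor 78 mm above the bench.
- cover (a joint): Cover angle, rad: 0 shut and latched, 1.31 fully open (stop), -0.05 pressed in to its firm inner stop (front edge 7 mm down). Push-push latch: pressing a shut cover in beyond -0.03 and letting go releases it, and its spring lifts it to 1.31 in about 1.5 s; swung down, pressed in beyond -0.03 and let go, it latches at 0. Pressed less far, its state does not change.
- cover_edge (a point): Middle of the press pad on the cover's top face; moves with the cover. 139 mm from the hinge line, 11 mm behind the free front edge, 9 mm off the plane through the hinge. The cover is a grey plate 150 deep (x), 200 wide (y), 9 mm thick; shut, its top is 130 mm above the bench. The spring resists with about 2 N here, 4 N when pushed down at 0.1 m/s.
- cover_hinge (a point): Middle of the cover's hinge line, which runs along the photometer's y axis under the cover's rear edge: photometer x +75 mm, y 0, 121 mm above the bench, at the cover's underside. It does not move. Open, the cover leans 75 degrees up from its shut position about this line, its free edge about 270 mm above the bench.
- cuvette_a (a joint): How far the cuvette that starts proud is pushed down its well, m: 0 = its top 12 mm above home, 0.012 = fully home (stop). Starts between 0 and 0.003. Slides with about 2.5 N of friction and stays where it is left.
- cuvette_b (a joint): The same for a cuvette that is already home (0.012).
- cuvette_c (a joint): The same for the other cuvette that is already home (0.012).
- cuvette_a_top (a point): Middle of the top face of cuvette a, which starts proud. The three cuvettes are alike: upright white bars 12.5 mm square, in three wells in the recess under the cover, 30 mm in front of the photometer's origin (x -30) at y -50, 0 and +50 mm; which stands where varies. Home, a top is 99 mm above the bench, 21 mm above the recess floor.
- cuvette_b_top (a point): Middle of the top face of cuvette b (home).
- cuvette_c_top (a point): Middle of the top face of cuvette c (home).
- vial: Bystander: small jar, 23 mm across, 38 mm high, standing on the photometer's top, to the right of the cover. Origin under its middle.
- reagent_bottle: Bystander: bottle 54 mm across, 115 mm high, standing in front and to the left of the photometer. Origin under its middle.
- tube_rack: Bystander: blue tube rack 100 by 200 by 68 mm with capped tubes up to 93 mm high, left of the photometer. Origin under its middle, long side along its y.
- tip_box: Bystander: open pipette-tip box 82 by 122 mm, 57 mm high, right of the photometer. Origin under its middle, long side along its y.
- beaker: Bystander: beaker 66 mm across, 85 mm high, right of the photometer. Origin under its middle.
- marker: Bystander: marker pen lying in front of the photometer, 130 mm long, 14 mm thick. Origin under its middle, its length along its x.
- mouse: Bystander: computer mouse, 66 mm across, 34 mm high, in front of the photometer's keypad. Origin under its middle.

How it is judged:
On the way, in this order (a step that is already met when the one before it is completed fails the run):
1. the latched cover is pressed in (value of joint cover below -0.015 rad), for 0.02 s.
2. the cover, let go, has popped fully open (value of joint cover above 1.2 rad), for 0.2 s.
3. with the cover open, the proud cuvette is pushed home (to within 1.5 mm) (value of joint cuvette_a above 0.0105 m and value of joint cover above 1 rad), for 0.1 s.
4. the cover is swung down and pressed in again (value of joint cover below -0.015 rad), for 0.02 s.
At the end, for the whole second after the job is handed in: The cover is latched shut by itself (within 0.015 rad of its shut position, 2 mm at the front edge, with nothing pressing on it) and all three cuvettes are home to within 1.5 mm (value of joint cover between -0.015 and 0.015 rad and value of joint each of cuvette_a, cuvette_b, cuvette_c above 0.0105 m); the robot touches nothing.
It fails at once if a cuvette is pulled up out of its well (value of joint cuvette_a below -0.003 m or value of joint any of cuvette_b, cuvette_c below 0.008 m).
It fails at once if the proud cuvette is struck or crushed (over 60 N) (contact force between cuvette_a and anything else above 60 N).
It fails at once if something else on the bench is shifted or lifted by more than 25 mm, or tipped over (distance of any of vial, reagent_bottle, tube_rack, tip_box, beaker, marker, mouse from where it was at the start of the episode above 0.025 m or angle between any of vial, reagent_bottle, beaker's own z axis and vertical above 0.6 rad).
It also fails if it takes over 56 s, if anything falls off the work surface, if the arm or the gripper's body presses on something with over 40 N, if the wrist force passes 120 N, or if a joint passes its speed limit or range.

## Robot

A 6-joint arm with a two-finger parallel gripper is mounted at the origin on the work surface. World frame = base frame: x ahead of the robot, y to its left, z up, the work surface at z = 0. Lengths are in m, angles in rad, forces in N, time in s.
With the tool pointing down it reaches from about 0.3 to 0.775 m from the base axis. Payload 14.6 kg.
Tool frame: the origin (TCP) lies on the centre line of the jaws, within the pads' length; the fingertips stand 19 mm ahead of it and the grasp point (between the pads) is the TCP; y points along the fingers, x is the direction in which the jaws open and shut, and the axes are right-handed (so a half turn about y gives the same grasp; the last joint's range is limited). The gripper opens to 94 mm and grips with 3 to 60 N. Pads are 16 mm wide; open, the fingers measure 119 mm over their backs; the gripper's body (75 mm by 177 mm) begins 78 mm behind the grasp point.
Start: joints at [-1.179, 0.3, 1.521, -0, 1.321, -0.067], TCP at [0.244, -0.493, 0.224] pointing down, gripper open.
Joint ranges: [-3.03, 3.03], [-0.79, 2.21], [0.23, 2.52], [-1.04, 4.18], [0, 3.07], [-2.55, 2.55]. Speed limits (rad/s): [2.22, 2.22, 2.57, 3.14, 3.14, 3.14].

## Interface

Orientations are given as [roll, pitch, yaw] about the fixed x, y, z axes, in that order (R = Rz(yaw) Ry(pitch) Rx(roll)).
In Python, from station import get_obs, cams, workorder gives the robot as it stands.
- The arm moves only by the shell command python3 -m handwheel 'ROWS' [FORCE]. ROWS is JSON, a list of rows, each an object of numbers: "fingers": the opening, from -1 (shut) to 1 (fully open); "x", "y", "z": the shift along the tool's x, y, z in m; "spin": the turn about the tool's y in degrees. In form: [{"fingers": .., "x": .., "y": .., "z": .., "spin": ..}, ...]. A call has exactly 10 rows; each row is the pose to reach, as a shift and turn from the pose commanded when the call began, along the tool's axes at that moment; what a row does not reach only later rows make up. A row lasts 1/10 s, in which the tool goes at most 50 mm and 8.59 degrees, less where a joint would pass 70% of its speed; a pose out of reach is approached as far as the arm can. A call with a gripper value outside its range is refused whole. The fingers move at their own pace and stop on an object; FORCE is the grip in N (left out, the last holds). Time passes only in rows, so rows that repeat a pose let the fingers close, or fill a call up. It gives the time, the measured TCP pose, the force and the opening at its end, in the units of the state.
- get_obs(): the state, without advancing time (a new reading comes with each control period).
- cams.camera(name): name is "scene" or "top" or "wrist"; returns (picture, depth): 480x640x3 uint8, red, green, blue; 480x640 float32, m along the optical axis (not along the pixel's ray), 0 where there is no reading.
- cams.get_calibration(name): a dict with "fx", "fy", "cx", "cy" (pixels), "view" (4x4, takes a point from world to camera coordinates). Camera axes: x right, y down, z forward; pixel columns grow to the right and rows downward; lengths in m; the calibration is good to about 2 mm. A picture is of the moment at which its call begins: read the wrist's pose just before it. get_calibration takes no time and is no camera call; for the wrist camera it gives the pose at the moment of the call.
- workorder.hand_in(): hands the job in, once; it reports no verdict.
The state is a dict: "time_s": time; "qpos": joint angles; "joint_vel": joint speeds; "tau": joint torques, N m; "ee_pos": TCP position; "eef_rot": TCP orientation; "force": force on the tool from outside, world axes, zero at the start; "moment": the same for the moment, N m; "grip_width": finger opening in m.
Only numpy, scipy, OpenCV 4.12 (cv2) and the standard library are available. Lean on these libraries where they do the work, as an engineer would, in place of code of your own. Each camera call takes 0.05 s, during which the arm holds its last target. There are 200 camera calls.

## Working session

There is one attempt and no reset: what is moved stays moved. The work goes in short steps, Python scripts to look and compute and a shell command to move; the robot and the scene stay as the last step left them, time stands still between calls to the robot, and variables do not carry over. Pictures are saved under pics/ and viewed, about 8 in all and at most 12, crops included, and the job is handed in when it is done.

```bash
mkdir -p pics; ls; python3 - <<'E'
from station import get_obs,cams
import cv2,numpy as np
o=get_obs();print(o)
for n in("scene","top"):
    p,d=cams.camera(n);cv2.imwrite(f"pics/{n}0.png",p[:,:,::-1]);np.save(f"pics/{n}0.npy",d)
    c=cams.get_calibration(n);print(n,{k:np.round(v,3).tolist() for k,v in c.items()})
E
```

```text
pics
{'time_s': 0.0, 'qpos': array([-1.17861589e+00,  3.00482442e-01,  1.52159082e+00,  1.68858439e-05,
        1.32068187e+00, -6.66001908e-02]), 'joint_vel': array([ 0.00041217,  0.00222299,  0.00011397,  0.00034858, -0.00055361,
        0.0002791 ]), 'tau': array([-2.34401843e-03, -5.31807911e+01, -3.52739060e+01,  7.07944552e-02,
        2.43287394e-02, -1.14929412e-04]), 'ee_pos': array([ 0.24347928, -0.49290327,  0.22387597]), 'eef_rot': array([-1.57070264e+00,  1.15880346e-03, -1.11201983e+00]), 'force': array([ 0.21873163, -0.25932072,  0.27383438]), 'moment': array([ 0.03459567,  0.01492327, -0.02065544]), 'grip_width': 0.0935853978472974}
scene {'fx': 434.513, 'fy': 434.513, 'cx': 317.114, 'cy': 244.556, 'view': [[-0.672, 0.74, 0.013, 0.361], [0.45, 0.422, -0.787, -0.154], [-0.588, -0.523, -0.617, 1.431], [0.0, 0.0, 0.0, 1.0]]}
top {'fx': 614.629, 'fy': 614.629, 'cx': 328.531, 'cy': 239.612, 'view': [[0.005, -1.0, 0.007, -0.02], [-0.982, -0.006, -0.19, 0.5], [0.19, -0.006, -0.982, 1.665], [0.0, 0.0, 0.0, 1.0]]}
```

View pics/top0.png

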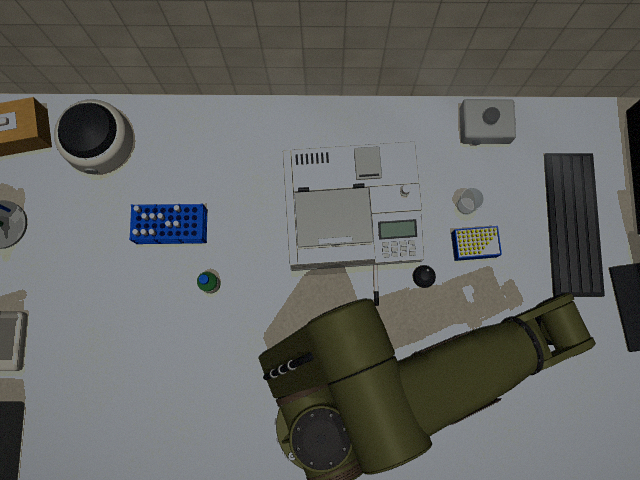

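View pics/scene0.png

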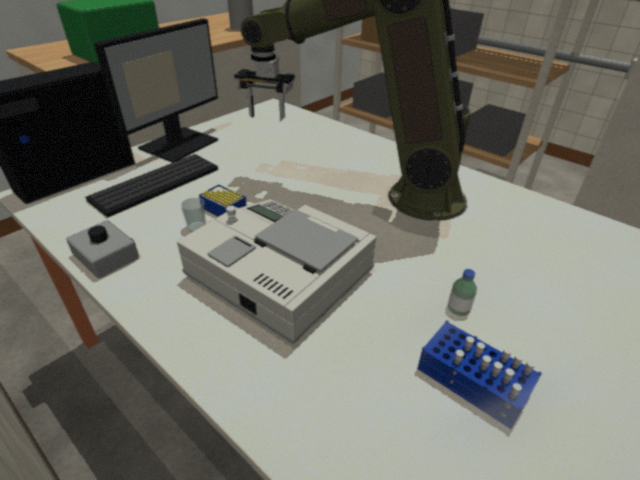

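The top view shows the shut cover at about (296–374, 188–248). Its hinges are on the far side and the press pad is near (333,240). The vial is at (405,190) and the marker at (376,285). Next I'll measure the photometer frame from the cover.

```bash
cat > h.py <<'E'
import numpy as np
from station import get_obs,cams
def cast(c,uv,z):
    R=np.array(c["view"])[:3,:3];t=np.array(c["view"])[:3,3];o=-R.T@t
    d=R.T@np.array([(uv[0]-c["cx"])/c["fx"],(uv[1]-c["cy"])/c["fy"],1]);return o+d*(z-o[2])/d[2]
def proj(c,p):
    q=np.array(c["view"])@np.append(p,1);return np.array([c["fx"]*q[0]/q[2]+c["cx"],c["fy"]*q[1]/q[2]+c["cy"]])
E
python3 - <<'E'
from h import *
import cv2
def run(n,seed,col):
    c=cams.get_calibration(n);im=cv2.imread(f"pics/{n}0.png")
    m=np.zeros((482,642),np.uint8);cv2.floodFill(cv2.GaussianBlur(im,(3,3),0),m,seed,0,(4,)*3,(4,)*3,4|cv2.FLOODFILL_MASK_ONLY|cv2.FLOODFILL_FIXED_RANGE|(255<<8))
    m=cv2.morphologyEx(m[1:-1,1:-1],cv2.MORPH_CLOSE,np.ones((9,9)))
    k=max(cv2.findContours(m,0,2)[0],key=cv2.contourArea)
    P=np.array([cast(c,p,.13)[:2] for p in k[:,0]],np.float32)
    r=cv2.minAreaRect(P);print(n,im[seed[1],seed[0]],cv2.contourArea(k),r)
    v=im.copy();cv2.drawContours(v,[k],-1,(0,0,255),1);return v
a=run("top",(330,215),0)[120:290,260:450];b=run("scene",(310,235),0)[170:350,160:400]
cv2.imwrite("pics/seg.png",np.hstack([cv2.resize(a,(380,340)),cv2.resize(b,(420,340))]))
c=cams.get_calibration("top")
for n,uv,z in(("pad",(333,240),.13),("vial",(405,190),.14),("marker far",(376,266),.007),("marker near",(376,303),.007)):print(n,cast(c,uv,z).round(3))
d=np.load("pics/top0.npy");
R=np.array(c["view"]);p=np.linalg.inv(R)@np.append(d[215,330]*np.array([(330-c["cx"])/c["fx"],(215-c["cy"])/c["fy"],1]),1);print(p)
E
```

```text
top [116 123 120] 3447.5 ((0.5471444129943848, -0.028333865106105804), (0.14211025834083557, 0.19587442278862), 4.35075569152832)
scene [129 133 130] 2564.0 ((0.5493708252906799, -0.02830219268798828), (0.14162404835224152, 0.19620977342128754), 4.491724967956543)
pad [ 0.483 -0.029  0.13 ]
vial [ 0.619 -0.221  0.14 ]
marker far [ 0.433 -0.153  0.007]
marker near [ 0.328 -0.152  0.007]
[ 0.55181329 -0.02084287  0.12859468  1.        ]
```

View pics/seg.png

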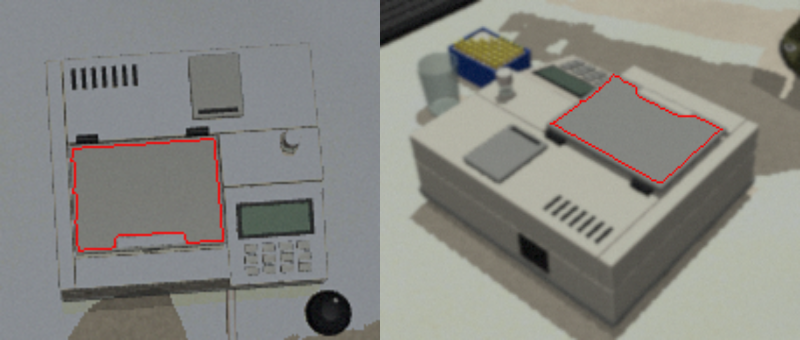

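Two views agree to 2 mm: photometer origin is about (0.548, -0.028) with a yaw of about 4.4°, and the measured pad fits. I'll move above the pad with the fingers shut and tool x along the photometer's y axis.

```bash
python3 -m handwheel '[{"fingers":-1,"x":-0.027,"y":0,"z":0.038,"spin":2},{"fingers":-1,"x":-0.055,"y":0,"z":0.076,"spin":4},{"fingers":-1,"x":-0.083,"y":0,"z":0.114,"spin":6},{"fingers":-1,"x":-0.111,"y":0,"z":0.152,"spin":8},{"fingers":-1,"x":-0.139,"y":0,"z":0.190,"spin":10},{"fingers":-1,"x":-0.167,"y":0,"z":0.228,"spin":12},{"fingers":-1,"x":-0.195,"y":0,"z":0.266,"spin":14},{"fingers":-1,"x":-0.223,"y":0,"z":0.304,"spin":16},{"fingers":-1,"x":-0.250,"y":0,"z":0.342,"spin":18},{"fingers":-1,"x":-0.276,"y":0,"z":0.378,"spin":20}]' 20
python3 - <<'E'
from h import *
import cv2
o=get_obs();print(o["ee_pos"],o["eef_rot"],o["qpos"],o["grip_width"])
p,d=cams.camera("wrist");cv2.imwrite("pics/w1.png",p[:,:,::-1])
E
```

```text
time_s: 1.1
ee_pos: [0.4607, -0.0762, 0.2244]
eef_rot: [-1.571, 0.0, -1.462]
force: [0.1, -0.5, 0.1]
grip_width: 0.0175
[ 0.460747   -0.07623938  0.22440894] [-1.57083941e+00  2.23465889e-06 -1.46226369e+00] [-2.42427384e-01  1.13982283e-01  1.74549020e+00 -1.32619798e-05
  1.28216140e+00  1.21984008e+00] 0.017468986432031996
```

View pics/w1.png

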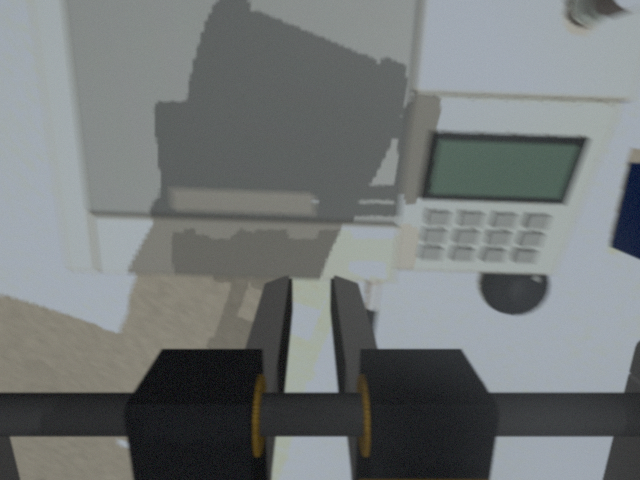

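The wrist view shows the cover's front edge from (92,213) to (397,221) and the press pad at about (170–315, 188–213). I'll refine with those.

```bash
python3 - <<'E'
from h import *
o=get_obs()
c=cams.get_calibration("wrist")
a=cast(c,(92,213),.13);b=cast(c,(397,221),.13);print(a,b,np.linalg.norm(a-b))
y=(a-b)[:2]/np.linalg.norm((a-b)[:2]);x=np.array([y[1],-y[0]]);m=(a+b)[:2]/2
print("yaw",np.degrees(np.arctan2(x[1],x[0])),"origin",m+.075*x)
yaw=o["eef_rot"][2];X=np.array([np.cos(yaw),np.sin(yaw)]);Z=np.array([-X[1],X[0]])
for n,px in(("pad",-.064),):
    t=m+.075*x+px*x;d=t-o["ee_pos"][:2];print(n,t,"tool x,z",d@X,d@Z)
E
```

```text
[0.46890852 0.06907332 0.13      ] [ 0.48468089 -0.12505202  0.13      ] 0.194765028750292
yaw 4.644985357471584 origin [ 0.55154838 -0.02191574]
pad [ 0.48775858 -0.02709855] tool x,z -0.04193113754402464 0.029865461662122943
```

```bash
python3 -m handwheel '[{"fingers":-1,"x":-0.042,"y":0.02,"z":0.030,"spin":1.7},{"fingers":-1,"x":-0.042,"y":0.05,"z":0.030,"spin":1.7},{"fingers":-1,"x":-0.042,"y":0.065,"z":0.030,"spin":1.7},{"fingers":-1,"x":-0.042,"y":0.070,"z":0.030,"spin":1.7},{"fingers":-1,"x":-0.042,"y":0.073,"z":0.030,"spin":1.7},{"fingers":-1,"x":-0.042,"y":0.075,"z":0.030,"spin":1.7},{"fingers":-1,"x":-0.042,"y":0.077,"z":0.030,"spin":1.7},{"fingers":-1,"x":-0.042,"y":0.079,"z":0.030,"spin":1.7},{"fingers":-1,"x":-0.042,"y":0.081,"z":0.030,"spin":1.7},{"fingers":-1,"x":-0.042,"y":0.081,"z":0.030,"spin":1.7}]'
```

```text
time_s: 2.15
ee_pos: [0.4856, -0.0334, 0.1435]
eef_rot: [-1.57, -0.0, -1.491]
force: [-0.4, -1.7, 1.7]
grip_width: 0.0007
```

```bash
python3 -m handwheel '[{"fingers":-1,"x":0,"y":0.0005,"z":0,"spin":0},{"fingers":-1,"x":0,"y":0.001,"z":0,"spin":0},{"fingers":-1,"x":0,"y":0.001,"z":0,"spin":0},{"fingers":-1,"x":0,"y":0.0015,"z":0,"spin":0},{"fingers":-1,"x":0,"y":0.0015,"z":0,"spin":0},{"fingers":-1,"x":0,"y":0.002,"z":0,"spin":0},{"fingers":-1,"x":0,"y":0.002,"z":0,"spin":0},{"fingers":-1,"x":0,"y":0.002,"z":0,"spin":0},{"fingers":-1,"x":0,"y":0.002,"z":0,"spin":0},{"fingers":-1,"x":0,"y":0.002,"z":0,"spin":0}]'
```

```text
time_s: 3.15
ee_pos: [0.4856, -0.0333, 0.1421]
eef_rot: [-1.57, -0.0, -1.491]
force: [-4.0, -1.6, 9.5]
grip_width: 0.0002
```

The cover is on its inner stop (9.5 N, tip 7 mm below shut height). I'll let go and back clear.

```bash
python3 -m handwheel '[{"fingers":-1,"x":0,"y":-0.02,"z":-0.01,"spin":0},{"fingers":-1,"x":0,"y":-0.04,"z":-0.05,"spin":0},{"fingers":-1,"x":0,"y":-0.06,"z":-0.09,"spin":0},{"fingers":-1,"x":0,"y":-0.08,"z":-0.12,"spin":0},{"fingers":-1,"x":0,"y":-0.10,"z":-0.12,"spin":0},{"fingers":-1,"x":0,"y":-0.12,"z":-0.12,"spin":0},{"fingers":-1,"x":0,"y":-0.12,"z":-0.12,"spin":0},{"fingers":-1,"x":0,"y":-0.12,"z":-0.12,"spin":0},{"fingers":-1,"x":0,"y":-0.12,"z":-0.12,"spin":0},{"fingers":-1,"x":0,"y":-0.12,"z":-0.12,"spin":0}]'
python3 -m handwheel '[{"fingers":-1},{"fingers":-1},{"fingers":-1},{"fingers":-1},{"fingers":-1},{"fingers":-1},{"fingers":-1},{"fingers":-1},{"fingers":-1},{"fingers":-1}]'
python3 - <<'E'
from h import *
import cv2
p,d=cams.camera("wrist");np.save("pics/w2.npy",d);q,e=cams.camera("top");np.save("pics/t2.npy",e)
cv2.imwrite("pics/t2.png",q[:,:,::-1]);cv2.imwrite("pics/w2.png",p[:,:,::-1])
cv2.imwrite("pics/m2.png",np.hstack([cv2.resize(p[:,:,::-1],(533,400)),cv2.resize(q[110:310,270:400,::-1],(260,400))]))
E
```

```text
time_s: 4.15
ee_pos: [0.3656, -0.0427, 0.2605]
eef_rot: [-1.572, 0.001, -1.491]
force: [0.0, -0.3, 0.0]
grip_width: 0.0003validation failed for argument at $[0]...
```

View pics/m2.png

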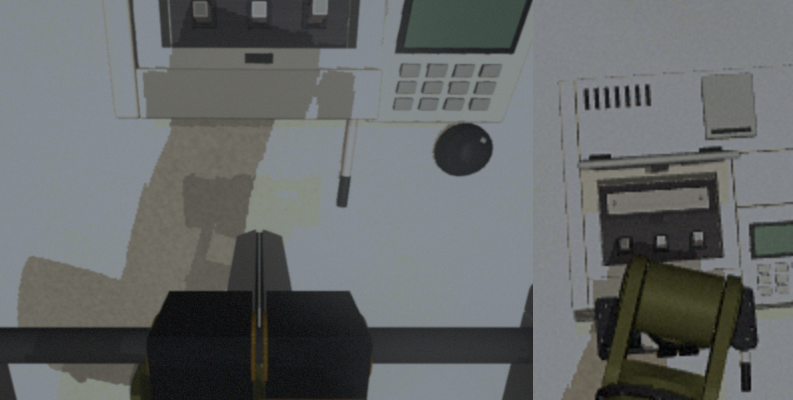

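The cover is open. Three white cuvettes show in the wrist view at mosaic (201,9), (259,9) and (320,5), and the right one looks tallest. I'll measure their heights across both views.

```bash
python3 - <<'E'
from h import *
import cv2
O=np.array([.550,-.026]);y=np.radians(4.5);x=np.array([np.cos(y),np.sin(y)]);yy=np.array([-x[1],x[0]])
def ctr(f,n,hom,thr):
    im=cv2.imread(f,0);c=cams.get_calibration(n);out=[]
    for s in(50,0,-50):
        p=O-.03*x+s/1000*yy;u,v=proj(c,np.append(p,.103)).astype(int);r=hom
        v0=max(v-r,0);w=im[v0:v+r,u-r:u+r];t,b=cv2.threshold(w,thr,255,0)if thr else cv2.threshold(w,0,255,8)
        nn,_,st,ce=cv2.connectedComponentsWithStats(b);i=1+np.argmax(st[1:,4]);out.append(ce[i]+[u-r,v0]);print(n,s,(u,v),st[i],t,out[-1].round(1))
    return out,c
A,ca=ctr("pics/w2.png","wrist",24,0);B,cb=ctr("pics/t2.png","top",8,0)
for s,a,b in zip((50,0,-50),A,B):
    P=[np.array([[c["fx"],0,c["cx"]],[0,c["fy"],c["cy"]],[0,0,1]])@np.array(c["view"])[:3] for c in(ca,cb)]
    X=cv2.triangulatePoints(P[0],P[1],a.reshape(2,1),b.reshape(2,1))[:,0];X=X[:3]/X[3];d=X[:2]-O;print(s,X.round(4),"local",(d@x).round(4),(d@yy).round(4))
d=np.load("pics/w2.npy");M=np.linalg.inv(np.array(ca["view"]))
for a in A:
    u,v=a.astype(int);z=d[v,u];print("depth pt",(M@np.append(z*np.array([(u-ca["cx"])/ca["fx"],(v-ca["cy"])/ca["fy"],1]),1))[:3].round(4))
w=cv2.imread("pics/w2.png")[0:70,180:440];t=cv2.imread("pics/t2.png")[210:250,295:375]
cv2.imwrite("pics/c2.png",np.vstack([cv2.resize(w,(780,210),interpolation=0),cv2.resize(t,(780,390),interpolation=0)]))
E
```

```text
wrist 50 (np.int64(235), np.int64(4)) [ 20   1  19  20 352] 67.0 [240.4  10.5]
wrist 0 (np.int64(307), np.int64(4)) [ 19   1  18  20 354] 86.0 [310.5  10.6]
wrist -50 (np.int64(379), np.int64(4)) [ 20   0  19  18 335] 87.0 [384.1   8.5]
top 50 (np.int64(314), np.int64(229)) [  0   0  16  16 155] 38.0 [312.3 226. ]
top 0 (np.int64(332), np.int64(228)) [ 8  8  5  5 20] 75.0 [333.6 230. ]
top -50 (np.int64(351), np.int64(227)) [ 7  7  5  5 20] 80.0 [352.  227.6]
50 [0.534  0.0276 0.0467] local -0.0118 0.0547
0 [ 0.5145 -0.0307  0.1122] local -0.0358 -0.0019
-50 [ 0.5223 -0.0809  0.1055] local -0.0319 -0.0526
depth pt [0.5141 0.0193 0.0982]
depth pt [ 0.518  -0.0301  0.0984]
depth pt [ 0.5202 -0.0802  0.1119]
```

View pics/c2.png

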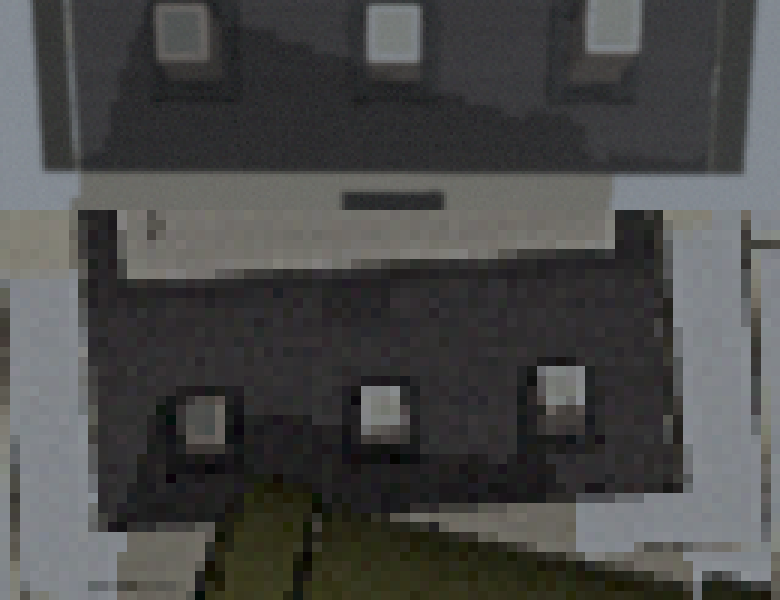

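The wrist depth puts the right cuvette's top at 0.112 m and the other two at 0.098 m, so the right one (y −50) is proud. Its top is at about (0.5215, −0.080), which fits the 50 mm spacing. I'll hover over it, then push.

```bash
python3 -m handwheel '[{"fingers":-1,"x":0.02,"y":0,"z":0.04,"spin":0},{"fingers":-1,"x":0.04,"y":0,"z":0.08,"spin":0},{"fingers":-1,"x":0.0495,"y":0,"z":0.12,"spin":0},{"fingers":-1,"x":0.0495,"y":0.02,"z":0.1525,"spin":0},{"fingers":-1,"x":0.0495,"y":0.06,"z":0.1525,"spin":0},{"fingers":-1,"x":0.0495,"y":0.09,"z":0.1525,"spin":0},{"fingers":-1,"x":0.0495,"y":0.11,"z":0.1525,"spin":0},{"fingers":-1,"x":0.0495,"y":0.12,"z":0.1525,"spin":0},{"fingers":-1,"x":0.0495,"y":0.12,"z":0.1525,"spin":0},{"fingers":-1,"x":0.0495,"y":0.12,"z":0.1525,"spin":0}]'
python3 -m handwheel '[{"fingers":-1,"x":0,"y":0.004,"z":0,"spin":0},{"fingers":-1,"x":0,"y":0.007,"z":0,"spin":0},{"fingers":-1,"x":0,"y":0.009,"z":0,"spin":0},{"fingers":-1,"x":0,"y":0.011,"z":0,"spin":0},{"fingers":-1,"x":0,"y":0.013,"z":0,"spin":0},{"fingers":-1,"x":0,"y":0.015,"z":0,"spin":0},{"fingers":-1,"x":0,"y":0.017,"z":0,"spin":0},{"fingers":-1,"x":0,"y":0.019,"z":0,"spin":0},{"fingers":-1,"x":0,"y":0.020,"z":0,"spin":0},{"fingers":-1,"x":0,"y":0.020,"z":0,"spin":0}]'
```

```text
time_s: 5.25
ee_pos: [0.5222, -0.08, 0.1423]
eef_rot: [-1.57, -0.0, -1.491]
force: [0.6, -0.2, 0.8]
grip_width: 0.0009
time_s: 6.25
ee_pos: [0.5218, -0.0799, 0.1213]
eef_rot: [-1.571, 0.0, -1.491]
force: [0.1, -0.2, -0.1]
grip_width: 0.0003
```

```bash
python3 -m handwheel '[{"fingers":-1,"x":0,"y":0.0005,"z":0,"spin":0},{"fingers":-1,"x":0,"y":0.001,"z":0,"spin":0},{"fingers":-1,"x":0,"y":0.0015,"z":0,"spin":0},{"fingers":-1,"x":0,"y":0.002,"z":0,"spin":0},{"fingers":-1,"x":0,"y":0.0023,"z":0,"spin":0},{"fingers":-1,"x":0,"y":0.0026,"z":0,"spin":0},{"fingers":-1,"x":0,"y":0.0029,"z":0,"spin":0},{"fingers":-1,"x":0,"y":0.0032,"z":0,"spin":0},{"fingers":-1,"x":0,"y":0.0035,"z":0,"spin":0},{"fingers":-1,"x":0,"y":0.0035,"z":0,"spin":0}]'
```

```text
time_s: 7.25
ee_pos: [0.5219, -0.08, 0.1182]
eef_rot: [-1.571, -0.0, -1.491]
force: [-2.2, 0.3, 5.8]
grip_width: 0.0004
```

Contact at about the home height. I'll press slightly more, then lift and back out for a look.

```bash
python3 -m handwheel '[{"fingers":-1,"x":0,"y":0.0005,"z":0,"spin":0},{"fingers":-1,"x":0,"y":0.0008,"z":0,"spin":0},{"fingers":-1,"x":0,"y":0.0008,"z":0,"spin":0},{"fingers":-1,"x":0,"y":-0.01,"z":0,"spin":0},{"fingers":-1,"x":0,"y":-0.04,"z":0,"spin":0},{"fingers":-1,"x":0,"y":-0.08,"z":0,"spin":0},{"fingers":-1,"x":0,"y":-0.12,"z":-0.03,"spin":0},{"fingers":-1,"x":0,"y":-0.15,"z":-0.07,"spin":0},{"fingers":-1,"x":0,"y":-0.18,"z":-0.10,"spin":0},{"fingers":-1,"x":0,"y":-0.20,"z":-0.10,"spin":0}]'
python3 - <<'E'
from h import *
import cv2
p,d=cams.camera("wrist");c=cams.get_calibration("wrist");q,_=cams.camera("scene")
print(get_obs()["ee_pos"])
M=np.linalg.inv(np.array(c["view"]));g=cv2.cvtColor(p,cv2.COLOR_RGB2GRAY)
for P in((.5141,.0193),(.518,-.0301),(.522,-.080)):
    u,v=proj(c,np.array([*P,.099])).round().astype(int);w=d[max(v-3,0):v+4,u-3:u+4];z=np.median(w[w>0])
    print((u,v),(M@np.append(z*np.array([(u-c["cx"])/c["fx"],(v-c["cy"])/c["fy"],1]),1))[:3].round(4))
cv2.imwrite("pics/m3.png",np.hstack([cv2.resize(p[:,:,::-1],(400,300)),cv2.resize(q[120:330,130:410,::-1],(400,300))]))
E
```

```text
time_s: 8.25
ee_pos: [0.42, -0.0881, 0.3209]
eef_rot: [-1.568, -0.001, -1.491]
force: [0.7, 0.7, -0.2]
grip_width: 0.0008
[ 0.42231856 -0.08822108  0.32099917]
(np.int64(198), np.int64(95)) [0.5141 0.0183 0.102 ]
(np.int64(253), np.int64(95)) [ 0.5179 -0.0301  0.1019]
(np.int64(310), np.int64(95)) [ 0.5219 -0.0804  0.1018]
```

View pics/m3.png

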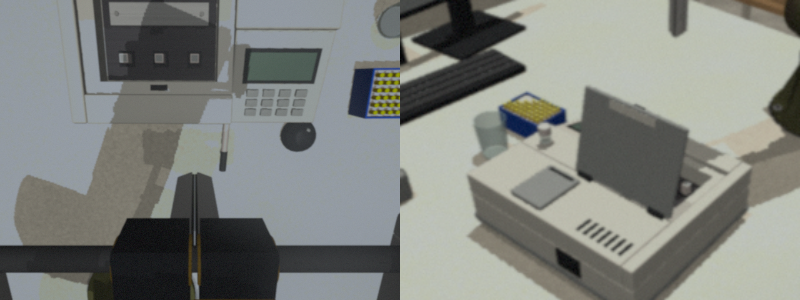

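All three cuvette tops read the same height (0.1018–0.1020 m), and the scene view shows the cover standing open. Now I'll go over the free edge to behind the cover. First I'll compute the closing path in tool axes.

```bash
python3 -m handwheel '[{"fingers":-1,"x":-0.01,"y":-0.005,"z":0.02,"spin":0},{"fingers":-1,"x":-0.02,"y":-0.005,"z":0.06,"spin":0},{"fingers":-1,"x":-0.03,"y":-0.005,"z":0.10,"spin":0},{"fingers":-1,"x":-0.04,"y":-0.005,"z":0.14,"spin":0},{"fingers":-1,"x":-0.052,"y":-0.005,"z":0.18,"spin":0},{"fingers":-1,"x":-0.052,"y":-0.005,"z":0.2125,"spin":0},{"fingers":-1,"x":-0.052,"y":0.01,"z":0.2125,"spin":0},{"fingers":-1,"x":-0.052,"y":0.04,"z":0.2125,"spin":0},{"fingers":-1,"x":-0.052,"y":0.058,"z":0.2125,"spin":0},{"fingers":-1,"x":-0.052,"y":0.058,"z":0.2125,"spin":0}]'
python3 - <<'E'
from h import *
o=get_obs();O=np.array([.550,-.026]);y=np.radians(4.5);x=np.array([np.cos(y),np.sin(y)])
d=o["ee_pos"]-np.append(O,0);lx=d[:2]@x;print(o["ee_pos"],"lx",lx,"ly",d[:2]@[-x[1],x[0]])
for t in np.append(np.linspace(75,0,27),[-1.5,-3]):
    a=np.radians(t);r=.125+.010*(1-t/75)
    X=.075-r*np.cos(a)+.009*np.sin(a)+.008;Z=.121+r*np.sin(a)+.009*np.cos(a)+.019
    print(round(t,1),"z",round(X-lx,4),"y",round(o["ee_pos"][2]-Z,4))
E
```

```text
time_s: 9.35
ee_pos: [0.629, -0.0189, 0.2556]
eef_rot: [-1.577, 0.001, -1.491]
force: [-0.7, -0.0, 0.8]
grip_width: 0.0005
[ 0.6289896  -0.01886954  0.25564608] lx 0.07930555587872339 ly 0.0009110309216400396
75.0 z -0.02 y -0.0074
72.1 z -0.0262 y -0.0064
69.2 z -0.0325 y -0.0051
66.3 z -0.0387 y -0.0035
63.5 z -0.0448 y -0.0016
60.6 z -0.0508 y 0.0007
57.7 z -0.0567 y 0.0032
54.8 z -0.0625 y 0.0061
51.9 z -0.0682 y 0.0093
49.0 z -0.0737 y 0.0127
46.2 z -0.0791 y 0.0165
43.3 z -0.0842 y 0.0205
40.4 z -0.0892 y 0.0248
37.5 z -0.094 y 0.0294
34.6 z -0.0985 y 0.0342
31.7 z -0.1028 y 0.0392
28.8 z -0.1068 y 0.0445
26.0 z -0.1106 y 0.05
23.1 z -0.1141 y 0.0557
20.2 z -0.1174 y 0.0615
17.3 z -0.1203 y 0.0676
14.4 z -0.1229 y 0.0738
11.5 z -0.1253 y 0.0801
8.7 z -0.1273 y 0.0866
5.8 z -0.129 y 0.0932
2.9 z -0.1303 y 0.0999
0.0 z -0.1313 y 0.1066
-1.5 z -0.1317 y 0.1102
-3.0 z -0.132 y 0.1137
```

```bash
python3 -m handwheel '[{"fingers":-1,"x":0,"y":-0.007,"z":-0.012,"spin":0},{"fingers":-1,"x":0,"y":-0.007,"z":-0.020,"spin":0},{"fingers":-1,"x":0,"y":-0.006,"z":-0.026,"spin":0},{"fingers":-1,"x":0,"y":-0.005,"z":-0.0325,"spin":0},{"fingers":-1,"x":0,"y":-0.0035,"z":-0.039,"spin":0},{"fingers":-1,"x":0,"y":-0.0015,"z":-0.045,"spin":0},{"fingers":-1,"x":0,"y":0.0005,"z":-0.051,"spin":0},{"fingers":-1,"x":0,"y":0.003,"z":-0.057,"spin":0},{"fingers":-1,"x":0,"y":0.006,"z":-0.0625,"spin":0},{"fingers":-1,"x":0,"y":0.009,"z":-0.068,"spin":0}]'
python3 - <<'E'
from h import *
import cv2
q,_=cams.camera("scene");cv2.imwrite("pics/s4.png",cv2.resize(q[100:330,130:410,::-1],(560,460)))
E
```

```text
time_s: 10.35
ee_pos: [0.5616, -0.0246, 0.2507]
eef_rot: [-1.571, 0.0, -1.491]
force: [2.3, 1.6, -0.2]
grip_width: 0.0004
```

View pics/s4.png

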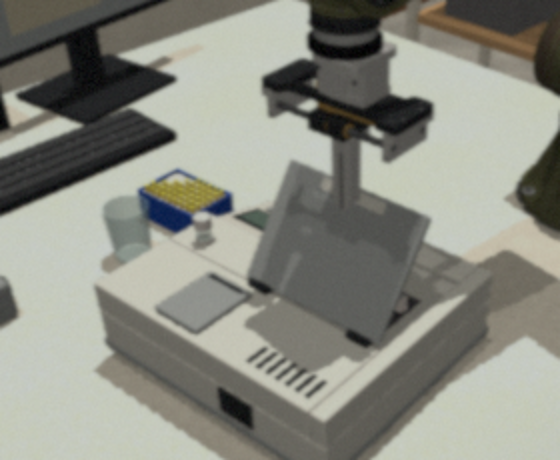

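The fingertip, at about (345,205), is on the top-face side of the cover, and the cover is coming down. Continuing along the arc.

```bash
python3 -m handwheel '[{"fingers":-1,"x":0,"y":0.0035,"z":-0.0055,"spin":0},{"fingers":-1,"x":0,"y":0.0075,"z":-0.011,"spin":0},{"fingers":-1,"x":0,"y":0.0115,"z":-0.016,"spin":0},{"fingers":-1,"x":0,"y":0.016,"z":-0.021,"spin":0},{"fingers":-1,"x":0,"y":0.0205,"z":-0.026,"spin":0},{"fingers":-1,"x":0,"y":0.025,"z":-0.0305,"spin":0},{"fingers":-1,"x":0,"y":0.030,"z":-0.035,"spin":0},{"fingers":-1,"x":0,"y":0.0355,"z":-0.039,"spin":0},{"fingers":-1,"x":0,"y":0.041,"z":-0.0425,"spin":0},{"fingers":-1,"x":0,"y":0.0465,"z":-0.046,"spin":0}]'
python3 -m handwheel '[{"fingers":-1,"x":0,"y":0.006,"z":-0.0035,"spin":0},{"fingers":-1,"x":0,"y":0.012,"z":-0.0065,"spin":0},{"fingers":-1,"x":0,"y":0.018,"z":-0.009,"spin":0},{"fingers":-1,"x":0,"y":0.0245,"z":-0.0115,"spin":0},{"fingers":-1,"x":0,"y":0.031,"z":-0.0135,"spin":0},{"fingers":-1,"x":0,"y":0.0375,"z":-0.015,"spin":0},{"fingers":-1,"x":0,"y":0.044,"z":-0.016,"spin":0},{"fingers":-1,"x":0,"y":0.048,"z":-0.017,"spin":0},{"fingers":-1,"x":0,"y":0.050,"z":-0.017,"spin":0},{"fingers":-1,"x":0,"y":0.050,"z":-0.017,"spin":0}]'
```

```text
time_s: 11.4
ee_pos: [0.5159, -0.0283, 0.204]
eef_rot: [-1.571, -0.0, -1.491]
force: [3.0, -0.1, 2.1]
grip_width: 0.001
time_s: 12.4
ee_pos: [0.4989, -0.0296, 0.1541]
eef_rot: [-1.572, 0.0, -1.491]
force: [-2.0, -0.5, 1.5]
grip_width: 0.0003
```

```bash
python3 -m handwheel '[{"fingers":-1,"x":0,"y":0.003,"z":-0.003,"spin":0},{"fingers":-1,"x":0,"y":0.005,"z":-0.006,"spin":0},{"fingers":-1,"x":0,"y":0.007,"z":-0.008,"spin":0},{"fingers":-1,"x":0,"y":0.008,"z":-0.008,"spin":0},{"fingers":-1,"x":0,"y":0.009,"z":-0.008,"spin":0},{"fingers":-1,"x":0,"y":0.010,"z":-0.008,"spin":0},{"fingers":-1,"x":0,"y":0.011,"z":-0.008,"spin":0},{"fingers":-1,"x":0,"y":0.012,"z":-0.008,"spin":0},{"fingers":-1,"x":0,"y":0.0125,"z":-0.008,"spin":0},{"fingers":-1,"x":0,"y":0.0125,"z":-0.008,"spin":0}]'
```

```text
time_s: 13.4
ee_pos: [0.4912, -0.0303, 0.1424]
eef_rot: [-1.571, -0.0, -1.491]
force: [-6.1, 0.4, 9.8]
grip_width: 0.0004
```

The cover is on its inner stop again (9.8 N). I'll let go straight up, and back out.

```bash
python3 -m handwheel '[{"fingers":-1,"x":0,"y":-0.004,"z":0,"spin":0},{"fingers":-1,"x":0,"y":-0.012,"z":0,"spin":0},{"fingers":-1,"x":0,"y":-0.03,"z":0,"spin":0},{"fingers":-1,"x":0,"y":-0.06,"z":-0.02,"spin":0},{"fingers":-1,"x":0,"y":-0.09,"z":-0.06,"spin":0},{"fingers":-1,"x":0,"y":-0.12,"z":-0.10,"spin":0},{"fingers":-1,"x":0,"y":-0.15,"z":-0.12,"spin":0},{"fingers":-1,"x":0,"y":-0.15,"z":-0.12,"spin":0},{"fingers":-1,"x":0,"y":-0.15,"z":-0.12,"spin":0},{"fingers":-1,"x":0,"y":-0.15,"z":-0.12,"spin":0}]'
python3 -m handwheel '[{"fingers":-1,"x":0,"y":0,"z":0,"spin":0},{"fingers":-1,"x":0,"y":0,"z":0,"spin":0},{"fingers":-1,"x":0,"y":0,"z":0,"spin":0},{"fingers":-1,"x":0,"y":0,"z":0,"spin":0},{"fingers":-1,"x":0,"y":0,"z":0,"spin":0},{"fingers":-1,"x":0,"y":0,"z":0,"spin":0},{"fingers":-1,"x":0,"y":0,"z":0,"spin":0},{"fingers":-1,"x":0,"y":0,"z":0,"spin":0},{"fingers":-1,"x":0,"y":0,"z":0,"spin":0},{"fingers":-1,"x":0,"y":0,"z":0,"spin":0}]'
python3 - <<'E'
from h import *
import cv2
q,d=cams.camera("scene");t,_=cams.camera("top")
c=cams.get_calibration("scene");M=np.linalg.inv(np.array(c["view"]));d0=np.load("pics/scene0.npy")
for P in((.50,-.03),(.49,-.09),(.60,-.03)):
    u,v=proj(c,np.array([*P,.13])).astype(int)
    print([(M@np.append(z*np.array([(u-c["cx"])/c["fx"],(v-c["cy"])/c["fy"],1]),1))[2].round(4) for z in (np.median(D[v-2:v+3,u-2:u+3]) for D in(d0,d))])
cv2.imwrite("pics/s5.png",np.hstack([cv2.resize(q[100:330,130:410,::-1],(400,330)),cv2.resize(t[110:320,180:520,::-1],(400,330))]))
E
```

```text
time_s: 14.4
ee_pos: [0.3718, -0.0398, 0.2912]
eef_rot: [-1.572, 0.0, -1.491]
force: [0.0, -0.8, 0.4]
grip_width: 0.0004
time_s: 15.4
ee_pos: [0.3716, -0.0399, 0.292]
eef_rot: [-1.571, 0.0, -1.491]
force: [0.1, -0.6, -0.5]
grip_width: 0.0005
[np.float64(0.1291), np.float64(0.1288)]
[np.float64(0.1291), np.float64(0.129)]
[np.float64(0.1294), np.float64(0.1292)]
```

View pics/s5.png

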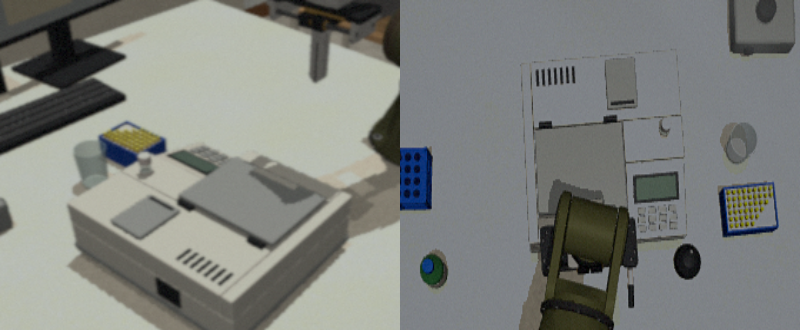

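The cover is shut and flat, within 0.3 mm of its starting height, and the bystanders are in place. The arm is clear, so I'll hand in.

```bash
python3 -c "
from station import workorder;print(workorder.hand_in())"
```

```text
the job is handed in; nothing more can be done
None
```

The job is done and handed in at about 15.5 s of robot time; the hand-in reports no verdict. I pressed the cover open and pushed the proud cuvette (the right-hand one, y −50) down until it stopped. Then I swung the cover down from behind, pressed it to its inner stop and let it latch.

**Last checks**
- **Cuvettes:** before closing, all three tops measured level within 0.2 mm. They read 0.102 m, about 3 mm above the nominal 0.099 m. The two home ones read 0.098 m in the earlier view, so I put that down to depth and pose error.
- **Cover:** about 1.5 s after I let go, it sat within 0.3 mm of its starting height.
- **Surroundings:** the tool read no significant force, and no bystander in view had visibly moved. I judged that by eye from the final picture and did not measure it; the tube rack was only partly in view.

**Failed or disagreed**
- One idle call was refused because its rows were incomplete. It had no effect.
- Finding the cuvettes from two views failed for the left one, because the arm's shadow confused it. I used the wrist camera's depth instead, and it matched the stated 50 mm spacing.

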